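Hold a phone on the contacts of a reading jig

ROBOT

A 6-joint arm with a two-finger parallel gripper is mounted at the origin on the work surface; the furniture and walls round the work are solid. World frame = base frame: x ahead of the robot, y to its left, z up, the work surface at z = 0. Lengths are in mm, angles in degrees, forces in N, time in s.
With the tool pointing down it reaches from about 300 to 850 mm from the base axis. Payload 4.2 kg.
Tool frame: the origin (TCP) lies between the finger pads; the fingertips stand 11 mm ahead of it and the grasp point (between the pads) lies 8 mm behind it (env.tips_ahead is the distance from the TCP to the fingertips, in mm); z points along the fingers, y is the line along which they close (so a half turn about z gives the same grasp; the last joint's range is limited). The gripper opens to 91 mm and grips with 3 to 60 N. Pads are 32 mm wide; open, the fingers measure 118 mm over their backs; the gripper's body (76 mm by 178 mm) begins 60 mm behind the grasp point.
Start: joints at [-70.13, 18.312, 89.639, -0, 72.044, -1.146], TCP at [206.216, -536.765, 224.976] pointing down, gripper open.
Joint ranges: [-177.97, 177.97], [-48.28, 115.42], [12.27, 149.76], [-77.06, 257.06], [2.81, 150.46], [-146.56, 146.56]. Speed limits (degrees/s): [147.25, 147.25, 180, 180, 180, 180].

INTERFACE

Orientations are given as [roll, pitch, yaw] about the fixed x, y, z axes, in that order (R = Rz(yaw) Ry(pitch) Rx(roll)).
In Python, from workcell import env, cams gives the robot as it stands.
- The arm moves only by the tool step_arm, never from a script. Its arguments are lists of equal length, an entry for each row: "linear": the shift along the tool's x, y, z in units of 30 cm (1.0 is 30 cm), a list of three; "turn": the turn about the tool's z in units of 360 degrees (1.0 is 360 degrees). In form: {"linear": [[tx, ty, tz], ...], "turn": [turn, ...]}. A call has 1 to 20 rows; each row is the pose to reach, as a shift and turn from the pose commanded when the call began, along the tool's axes at that moment, turning the shorter way round; what a row does not reach only later rows make up. A row lasts 1/8 s, in which the tool goes at most 62.5 mm and 10.7 degrees, less where a joint would pass 70% of its speed; a pose out of reach is approached as far as the arm can. A call with a number of a shift or a turn outside -1 to 1 is refused whole. A call with a gripper value outside its range is refused whole. "fingers" is the closure, from -1 (fully open) to 1 (shut), so that 0 is half open, set as the call begins (left out, the last holds). The fingers move at their own pace and stop on an object; "force" is the grip in N (left out, the last holds). Time passes only in rows, so rows that repeat a pose let the fingers close. It gives the time, the measured TCP pose, the force, the opening and the grip force at its end, in the units of the state.
- env.state(): the state, without advancing time (a new reading comes with each control period).
- cams.grab_frame(name): name is "scene" or "top"; returns a dict with "color" (480x640x3 uint8, blue, green, red), "fx", "fy", "cx", "cy" (pixels), "dist" ([k1, k2, p1, p2, k3] as OpenCV has them; the pictures are not rectified), "extrinsics" (4x4, takes a point from camera to world coordinates). Camera axes: x right, y down, z forward; pixel columns grow to the right and rows downward; lengths in mm; the calibration is good to about 2 mm. A picture is of the moment at which its call begins. There is no depth.
- env.job_done(): hands the job in; it is judged then, once.
The state is a dict: "time_s": time; "qpos": joint angles; "qvel": joint speeds; "effort": joint torques, N m; "ee_pos": TCP position; "ee_rot": TCP orientation; "force": force on the tool from outside, world axes, zero at the start; "torque": the same for the moment, N m; "gripper_width": finger opening in mm; "gripper_force": force on a finger pad.
Only numpy, scipy, OpenCV 4.12 (cv2) and the standard library are available. Lean on these libraries where they do the work, as an engineer would, in place of code of your own. Each camera call takes 0.05 s, during which the arm holds its last target. There are 200 camera calls.

TASK

Lift the blue dust cover off the phone reading jig by its black knob and stand it, right way up, on the free worktop beside the jig. Then take the phone and, face up with its screen end towards the fence, press it firmly into the jig with one diagonal push, down and towards the fence, so that it lies flat on the green bed and flush against the fence at the same time, with both sets of sprung contacts pressed home; finish while still holding it pressed there, as the springs push it out again if you let go. Leave the other things on the worktop undisturbed.

Things in the scene. Friction and masses are not known exactly. Their poses are not given: they have to be found in the camera images.
- jig: Reading jig, fixed: black plate 200 x 120 x 8 mm with a raised field 128 x 76 mm (to z = 12 mm) that carries bed and fence. Origin: centre of the plate's underside, on the worktop; z up, x along the 200 mm side towards the fence (away from the robot, within 0.3 rad), y left. Bed, fence and contacts are described in this frame. A grey housing stands behind the fence, x = 77 to 92, to z = 30.
- bed: Green insulating bed of the jig, fixed to it: 34 mm wide (y = -17 to 17), x = -50 to 45 mm, flat top at z = 30 mm. Origin and axes as those of the jig. Beside the bed, from x = -60 to +15, there is free space down to z = 12 for fingers that hold the phone, which is wider than the bed. Not slippery: a phone pressed hard on it slides no further.
- fence: Aluminium fence of the jig, fixed to it: upright face at x = 45 mm, looking to -x; 55 mm wide, z = 12 to 46. Origin and axes as those of the jig. Two aluminium cheeks stand at its sides (x = 30 to 59, up to z = 42): the phone's end goes between them, gap 55 mm (y = -27.5 to 27.5), widened in a lead-in from x = 17 to 30.
- pins (a joint): Sprung contact pins that stand 4 mm out of the bed's top (head 31 x 20 mm centred at x = -8, y = 0). Value in m, 0 free, 0.004 when pressed level with the bed's top, stop at 0.005. Spring force 0.9 N at 0, 4.5 N at 0.004.
- plug (a joint): Sprung contact plug that stands 4 mm out of the fence's face (15 mm wide, 6 mm high, centre at y = 0, z = 36). Value in m, 0 free, 0.004 when pressed level with the fence's face, stop at 0.005. Spring force 0.35 N at 0, 3.2 N at 0.004.
- cover: Loose blue dust cover, an open-bottomed shell 140 x 88 x 45 mm, 0.1 to 0.17 kg. Origin: centre of its lower rim; z up, x along the 140 mm. At the start it stands over bed and fence on the jig's plate (rim at z = 8 mm), centred and parallel to the jig within 3 mm; its rim must rise above z = 46 mm to clear the fence. The worktop to the right of the jig is free for it, round the phone and beyond.
- cover_knob (a point): Middle of the black upright cylindrical knob in the centre of the cover's top: 24 mm diameter, 28 mm high, this point 14 mm above the cover's top face (59 mm above its lower rim).
- phone: Loose bar phone, 106 x 43 x 11 mm, 0.07 to 0.12 kg, lying face up on the worktop to the right of the jig. Origin: centre of its underside; z up, x along its length towards the screen end, which points away from the robot within about 0.5 rad. Grip across the 43 mm width. In the jig fully home its origin is at x = -8, y = 0, z = 30 mm of the jig, x axes parallel.
- phone_head (a point): Centre of the phone's screen-end face (53 mm from its centre, at half its thickness), the face that goes against the fence.
- loupe: Bystander: black eye loupe, 43 mm diameter, 34 mm high, standing; origin under its centre.
- driver: Bystander: precision screwdriver with black and red handle, 169 mm long, lying; origin under the centre.
- spare_board: Bystander: green circuit board 69 x 51 x 7 mm, lying; origin under its centre.
- alcohol_bottle: Bystander: white alcohol dispenser, 64 mm diameter, 120 mm high, standing; origin under its centre.

How it is judged:
By the outcome, as a careful person would: the job done as asked, in the order asked, and still so for the second after the job is handed in, while the arm keeps its last pose, push and grip.
It also fails if it takes over 67 s, if anything falls off the work surface, if the arm or the gripper's body presses on something with over 40 N, if the wrist force passes 120 N, or if a joint passes its speed limit or range.

## Working session

There is one attempt and no reset: what is moved stays moved. The work goes in short steps, Python scripts to look and compute and a tool call to move; the robot and the scene stay as the last step left them, time stands still between calls to the robot, and variables do not carry over. Pictures are saved under pics/ and viewed, at most 10 in all, crops included, and the job is handed in when it is done.

Besides the shell and the picture viewer there is one more tool, called after "Call:" by a JSON object that holds its "api" and its "payload". step_arm: Moves the arm, as the interface text tells. Its arguments: {"type":"object","properties":{"linear":{"type":"array"},"turn":{"type":"array"},"fingers":{"type":"number"},"force":{"type":"number"}},"required":["linear","turn"]}

```bash
mkdir -p pics; ls
python3 - <<'E'
from workcell import env,cams
import cv2,numpy as np
np.set_printoptions(precision=3,suppress=True)
for n in("scene","top"):
    f=cams.grab_frame(n);cv2.imwrite(f"pics/{n}0.png",f["color"])
    print(n,f["fx"],f["fy"],f["cx"],f["cy"],f["dist"]);print(np.array(f["extrinsics"]))
print(env.state(), env.tips_ahead)
E
```

```text
pics
scene 466.0886358913142 466.0886358913142 320.85322333946687 238.34139618655638 [0.013 0.    0.    0.    0.   ]
[[   0.194    0.83    -0.522 1090.515]
 [   0.981   -0.169    0.096 -250.412]
 [  -0.008   -0.531   -0.847 1030.673]
 [   0.       0.       0.       1.   ]]
top 439.28048875537644 439.28048875537644 317.6963282391218 234.924374061138 [0.036 0.    0.    0.    0.   ]
[[  -0.017   -0.984    0.18   337.537]
 [  -1.       0.019    0.009 -136.527]
 [  -0.013   -0.18    -0.984 1019.118]
 [   0.       0.       0.       1.   ]]
{'time_s': 0.1, 'qpos': array([-70.13 ,  18.349,  89.698,  -0.002,  72.044,  -1.147]), 'qvel': array([-0.085, -0.043, -0.221, -0.036, -0.08 , -0.095]), 'effort': array([  0.   , -41.333, -23.251,   0.073,   0.042,  -0.   ]), 'ee_pos': array([ 206.058, -536.353,  224.2  ]), 'ee_rot': array([-179.908,    0.   ,   21.018]), 'force': array([-0.125,  0.071, -0.063]), 'torque': array([ 0.031, -0.039,  0.012]), 'gripper_force': 0.0, 'gripper_width': 90.80439612887812} 11.0
```

View pics/scene0.png

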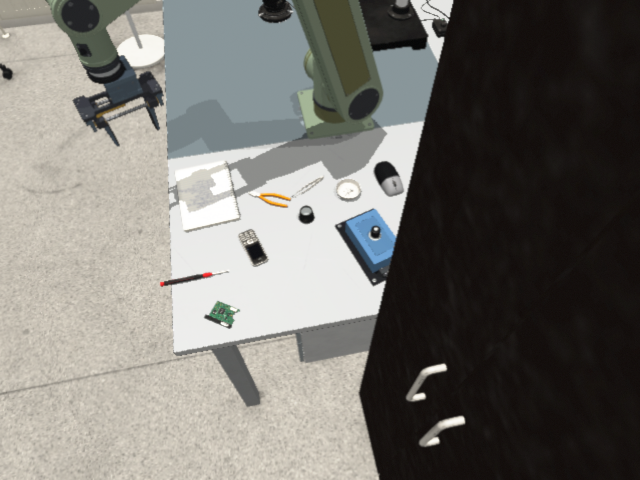

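View pics/top0.png

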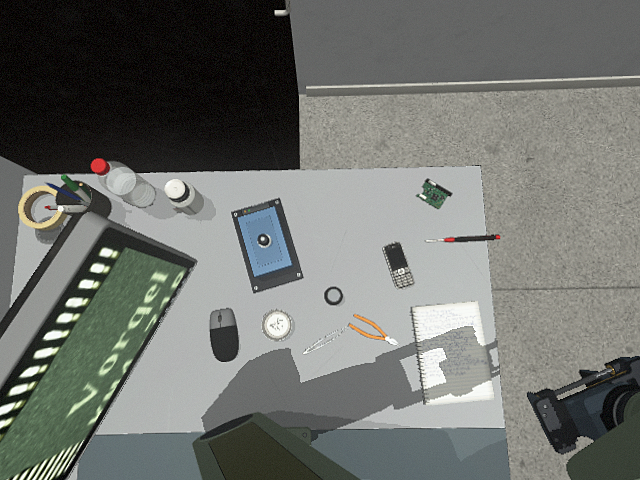

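The scene view shows the phone at about (253,247), the cover knob at (376,232) and the jig around (370,245), partly hidden by a black cabinet. The top view shows the knob at about (264,240), the phone at (398,265), the loupe at (333,296) and the board at (434,193). I'll zoom in for accurate pixel positions.

Run:
```python
import cv2
a=cv2.imread("pics/top0.png");b=cv2.imread("pics/scene0.png")
cv2.imwrite("pics/topc.png",cv2.resize(a[185:305,225:425],None,fx=4,fy=4,interpolation=cv2.INTER_CUBIC))
cv2.imwrite("pics/scc.png",cv2.resize(b[190:290,230:410],None,fx=4.4,fy=4.4,interpolation=cv2.INTER_CUBIC))
```

```text
(no output)
```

View pics/topc.png

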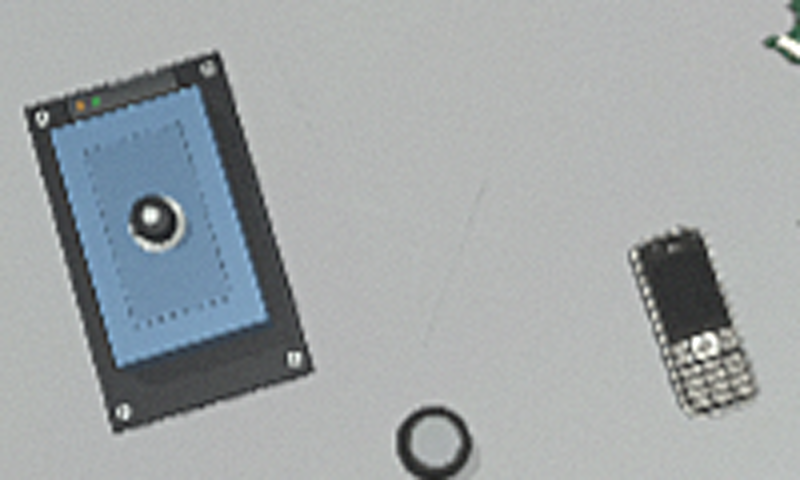

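View pics/scc.png

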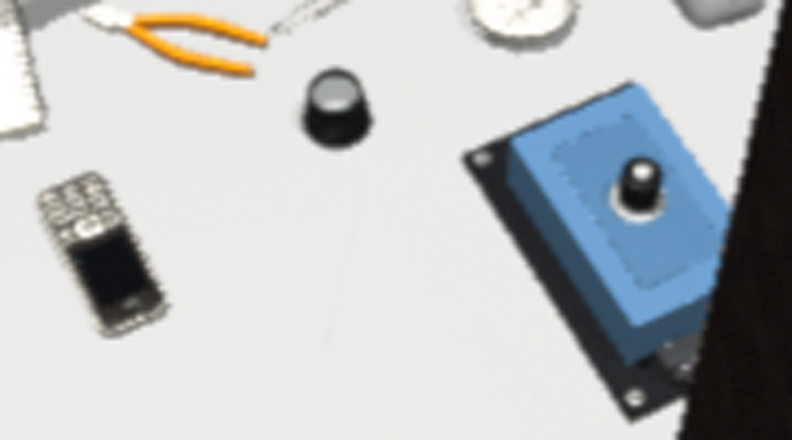

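The top crop shows the plate corners at (25,108), (218,52), (313,370) and (116,432), the knob top at (153,216), and the phone corners at (630,250), (703,228), (760,393) and (690,418). The scene crop shows plate corners at (463,157) and (632,420), the knob top at (643,168) and the phone corners at (38,197), (98,172), (170,305) and (105,337).

```bash
cat > h.py <<'E'
import numpy as np,cv2
from scipy.optimize import least_squares
from workcell import env,cams
np.set_printoptions(precision=2,suppress=True)
def cam(n): return cams.grab_frame(n)
def proj(f,P):
    T=np.linalg.inv(np.array(f["extrinsics"]));K=np.array([[f["fx"],0,f["cx"]],[0,f["fy"],f["cy"]],[0,0,1.]])
    return cv2.projectPoints(np.float64(P).reshape(-1,3),cv2.Rodrigues(T[:3,:3])[0],T[:3,3],K,np.float64(f["dist"]))[0][:,0]
def px(pts,s,off): return (np.float64(pts).reshape(-1,2)+.5)/s-.5+np.array(off)
def rect(obs,L,W,z=None,x0=(450,-200,0,10)):
    """obs: list of (frame,corner indices,pixels); corners order far-left,far-right,near-right,near-left"""
    C=np.array([[L/2,W/2],[L/2,-W/2],[-L/2,-W/2],[-L/2,W/2]])
    def pts(p):
        c,s=np.cos(p[2]),np.sin(p[2]);h=p[3] if z is None else z
        return np.c_[C@np.array([[c,s],[-s,c]])+p[:2],np.full(4,h)]
    r=least_squares(lambda p:np.concatenate([(proj(f,pts(p)[i])-q).ravel() for f,i,q in obs]),x0)
    p=r.x.copy();p[2]=np.degrees(p[2]);return p,r.fun
def tri(obs,x0=(450,-200,30)):
    r=least_squares(lambda p:np.concatenate([(proj(f,p)-q).ravel() for f,q in obs]),x0);return r.x,r.fun
E
python3 - <<'E'
from h import *
t,s=cam("top"),cam("scene")
T=lambda p:px(p,4,(225,185)); S=lambda p:px(p,4.4,(230,190))
pt=T([(25,108),(218,52),(313,370),(116,432)]); ps=S([(632,420),(463,157)])
print("plate",*rect([(t,[0,1,2,3],pt),(s,[1,2],ps)],200,120))
print("plate top only z8",*rect([(t,[0,1,2,3],pt)],200,120,8))
ht=T([(630,250),(703,228),(760,393),(690,418)]); hs=S([(105,337),(170,305),(98,172),(38,197)])
hs=S([(170,305),(105,337),(38,197),(98,172)])
print("phone",*rect([(t,[0,1,2,3],ht),(s,[0,1,2,3],hs)],106,43))
for z in(8,): print("phone z",*rect([(t,[0,1,2,3],ht),(s,[0,1,2,3],hs)],106,43,z))
print("phone top only",*rect([(t,[0,1,2,3],ht)],106,43,9)[:1]);print("phone scene only",*rect([(s,[0,1,2,3],hs)],106,43,9)[:1])
print("knobtop",*tri([(t,T([153,216])),(s,S([643,168]))]))
print("cover top",*rect([(t,[0,1,2,3],T([(50,127),(201,86),(268,322),(118,366)])),(s,[1,2,3],S([(638,328),(510,142),(632,83)]))],140,88))
# other things at z=0ish
for n,q in dict(loupe=T([434,443]),board=[(434,193)],mouse=[(224,335)],dish=[(277,325)],driver=[(425,241)],drv2=[(500,237)],bottle=[(175,190)],edge=[(483,166)],cutters=[(372,328)],pad=[(412,305)]).items():
    print(n,least_squares(lambda p:(proj(t,[p[0],p[1],5])-q).ravel(),(450,-200)).x)
E
```

```text
plate [503.91  -5.84  16.1    3.43] [-0.44  0.15 -0.2  -0.36  0.18  0.18 -0.6   0.17 -0.41  0.55 -0.68 -0.09]
plate top only z8 [503.29  -7.04  16.06  10.  ] [-0.31 -0.08  0.14 -0.62  0.59  0.3  -0.42  0.33]
phone [ 448.74 -311.24   16.35    4.92] [-0.32 -0.99 -1.06 -0.95  0.09  1.36 -0.24  0.74  0.26  0.36 -0.65  0.07
 -1.39  0.34  0.15 -0.4 ]
phone z [ 449.25 -310.9    16.33   10.  ] [-0.3  -1.41 -0.98 -1.39  0.19  1.06 -0.19  0.44  0.29 -0.09 -0.66 -0.37
 -1.42 -0.16  0.16 -0.91]
phone top only [ 448.42 -311.41   16.48   10.  ]
phone scene only [ 451.16 -309.94   16.11   10.  ]
knobtop [503.27  -7.48  82.51] [-0.53 -0.08 -0.6   0.08]
cover top [504.33  -7.4   16.43  49.99] [-0.13  0.89 -0.58 -0.28  0.51 -0.78 -0.16  0.2  -1.15  0.3  -0.59 -0.2
  1.45 -0.02]
loupe [ 381.83 -159.62]
board [ 618.7  -404.57]
mouse [298.19  88.15]
dish [317.87 -31.18]
driver [ 503.7  -376.39]
drv2 [ 509.77 -549.26]
bottle [639.01 212.55]
edge [ 682.6  -524.67]
cutters [ 307.64 -245.31]
pad [ 357.21 -337.89]
```

```bash
cat >> h.py <<'E'
from scipy.spatial.transform import Rotation as Ro
def plan(*wps):
    """world waypoints (x,y,z,yaw) -> linear,turn units from the present pose"""
    s=env.state();R=Ro.from_euler('xyz',s["ee_rot"],degrees=True)
    for w in wps:
        d=R.inv().apply(np.array(w[:3])-s["ee_pos"])/300
        print(w,"->",np.round(d,4),round(-((w[3]-s["ee_rot"][2]+180)%360-180)/360,4))
E
python3 - <<'E'
from h import *
t,s=cam("top"),cam("scene")
for q in[(197,262),(108,213)]:
  for h in(0,100,200,300,400,500):
    P=np.r_[least_squares(lambda p:(proj(t,[p[0],p[1],h])-q).ravel(),(450,100)).x,h]
    print(q,P,proj(s,P)[0])
plan((350,-270,200,16.2),(503.5,-7,130,16.2),(503.5,-7,68,16.2))
E
```

```text
(197, 262) [465.31 156.04   0.  ] [428.41 222.98]
(197, 262) [452.77 127.33 100.  ] [423.28 198.29]
(197, 262) [440.23  98.62 200.  ] [417.38 169.87]
(197, 262) [427.69  69.92 300.  ] [410.54 136.82]
(197, 262) [415.16  41.21 400.  ] [402.49  97.87]
(197, 262) [402.62  12.5  500.  ] [392.89  51.27]
(108, 213) [586.76 370.37   0.  ] [523.78 247.66]
(108, 213) [562.3  320.64 100.  ] [514.97 221.18]
(108, 213) [537.85 270.9  200.  ] [504.89 190.8 ]
(108, 213) [513.39 221.16 300.  ] [493.23 155.6 ]
(108, 213) [488.94 171.42 400.  ] [479.59 114.28]
(108, 213) [464.48 121.68 500.  ] [463.41  65.09]
(350, -270, 200, 16.2) -> [ 0.77 -0.66  0.08] 0.0134
(503.5, -7, 130, 16.2) -> [ 1.56 -1.29  0.32] 0.0134
(503.5, -7, 68, 16.2) -> [ 1.56 -1.29  0.52] 0.0134
```

Call:
{"api": "step_arm", "payload": {"linear": [[0.04, -0.03, 0], [0.12, -0.1, 0.01], [0.22, -0.19, 0.02], [0.34, -0.29, 0.03], [0.46, -0.39, 0.05], [0.58, -0.5, 0.06], [0.68, -0.58, 0.07], [0.74, -0.64, 0.08], [0.77, -0.66, 0.08], [0.77, -0.66, 0.08]], "turn": [0, 0, 0.005, 0.01, 0.0134, 0.0134, 0.0134, 0.0134, 0.0134, 0.0134], "fingers": -0.3}}

```text
time_s: 1.55
ee_pos: [351.1, -268.8, 201.2]
ee_rot: [180.0, -0.0, 16.3]
force: [-1.5, -0.4, -0.2]
gripper_width: 59.5
gripper_force: 0.0
```

```bash
sed -i 's/np.round(d,4),/list(map(float,np.round(d,4))),/' h.py
python3 - <<'E'
from h import *
print(env.state()["ee_pos"],env.state()["ee_rot"])
plan((503.5,-7,130,16.2),(503.5,-7,68,16.2))
E
```

```text
[ 351.15 -268.82  201.21] [179.96  -0.01  16.27]
(503.5, -7, 130, 16.2) -> [0.732, -0.6957, 0.237] 0.0002
(503.5, -7, 68, 16.2) -> [0.7319, -0.6958, 0.4436] 0.0002
```

Call:
{"api": "step_arm", "payload": {"linear": [[0.04, -0.04, 0.01], [0.12, -0.12, 0.04], [0.24, -0.23, 0.08], [0.36, -0.34, 0.12], [0.48, -0.46, 0.16], [0.6, -0.57, 0.2], [0.68, -0.65, 0.22], [0.72, -0.69, 0.237], [0.732, -0.696, 0.237], [0.732, -0.696, 0.26], [0.732, -0.696, 0.31], [0.732, -0.696, 0.37], [0.732, -0.696, 0.42], [0.732, -0.696, 0.442], [0.732, -0.696, 0.442]], "turn": [0, 0, 0, 0, 0, 0, 0, 0, 0, 0, 0, 0, 0, 0, 0]}}

```text
time_s: 3.42
ee_pos: [503.2, -7.5, 67.9]
ee_rot: [-180.0, 0.1, 16.2]
force: [0.3, 0.3, 0.7]
gripper_width: 59.2
gripper_force: 0.0
```

Call:
{"api": "step_arm", "payload": {"linear": [[0, 0, 0], [0, 0, 0], [0, 0, 0], [0, 0, 0], [0, 0, 0], [0, 0, 0]], "turn": [0, 0, 0, 0, 0, 0], "fingers": 1, "force": 25}}

```text
time_s: 4.18
ee_pos: [503.6, -7.3, 68.6]
ee_rot: [180.0, -0.0, 16.2]
force: [0.0, 0.9, 2.6]
gripper_width: 23.5
gripper_force: 25.0
```

Call:
{"api": "step_arm", "payload": {"linear": [[0, 0, -0.02], [0, 0, -0.05], [0, 0, -0.09], [0, 0, -0.14], [0, 0, -0.19], [0, 0, -0.23], [0, 0, -0.26], [0, 0, -0.27], [0, 0, -0.27]], "turn": [0, 0, 0, 0, 0, 0, 0, 0, 0]}}

```text
time_s: 5.3
ee_pos: [503.4, -7.4, 149.3]
ee_rot: [180.0, 0.0, 16.2]
force: [-0.2, 0.1, -1.7]
gripper_width: 23.5
gripper_force: 25.0
```

Run:
```python
from h import *
print(env.state()["ee_pos"],env.state()["force"],env.state()["gripper_width"])
plan((565,-190,149,16.2),(565,-190,60.5,16.2))
```

```text
[503.36  -7.37 149.26] [-0.24  0.13 -1.7 ] 23.501875916887386
(565, -190, 149, 16.2) -> [0.0276, 0.6419, 0.0009] -0.0
(565, -190, 60.5, 16.2) -> [0.0277, 0.6419, 0.2959] -0.0
```

Call:
{"api": "step_arm", "payload": {"linear": [[0, 0.03, 0], [0, 0.09, 0], [0.01, 0.18, 0], [0.01, 0.28, 0], [0.02, 0.38, 0], [0.02, 0.48, 0], [0.02, 0.56, 0], [0.028, 0.62, 0], [0.028, 0.642, 0], [0.028, 0.642, 0.02], [0.028, 0.642, 0.07], [0.028, 0.642, 0.13], [0.028, 0.642, 0.19], [0.028, 0.642, 0.24], [0.028, 0.642, 0.27], [0.028, 0.642, 0.28], [0.028, 0.642, 0.287], [0.028, 0.642, 0.292], [0.028, 0.642, 0.295], [0.028, 0.642, 0.295]], "turn": [0, 0, 0, 0, 0, 0, 0, 0, 0, 0, 0, 0, 0, 0, 0, 0, 0, 0, 0, 0]}}

```text
time_s: 7.8
ee_pos: [565.4, -190.0, 61.0]
ee_rot: [180.0, -0.0, 16.2]
force: [-1.0, 0.1, -1.6]
gripper_width: 23.5
gripper_force: 25.0
```

Call:
{"api": "step_arm", "payload": {"linear": [[0, 0, 0.002], [0, 0, 0.004], [0, 0, 0.006], [0, 0, 0.006]], "turn": [0, 0, 0, 0]}}

```text
time_s: 8.3
ee_pos: [565.4, -190.1, 60.6]
ee_rot: [180.0, -0.0, 16.2]
force: [-2.1, -0.1, 8.8]
gripper_width: 23.3
gripper_force: 25.0
```

Contact. Release and retreat, staying narrow enough over the knob.

Call:
{"api": "step_arm", "payload": {"linear": [[0, 0, -0.004], [0, 0, -0.004], [0, 0, -0.004], [0, 0, -0.004], [0, 0, -0.03], [0, 0, -0.1], [0, 0, -0.2], [0, 0, -0.3], [0, 0, -0.38], [0, 0, -0.4], [0, 0, -0.4]], "turn": [0, 0, 0, 0, 0, 0, 0, 0, 0, 0, 0], "fingers": -0.5}}

```text
time_s: 9.68
ee_pos: [565.1, -189.9, 179.0]
ee_rot: [180.0, -0.0, 16.2]
force: [1.3, 0.2, -0.1]
gripper_width: 68.5
gripper_force: 0.0
```

Run:
```python
from h import *
plan((449,-310.5,180,16.3),(449,-310.5,60,16.3),(449,-310.5,13,16.3))
for n,(x0,x1,y0,y1,k) in dict(top=(225,425,165,305,4),scene=(230,430,190,300,4)).items():
    c=cam(n)["color"];cv2.imwrite(f"pics/{n}1.png",cv2.resize(c[y0:y1,x0:x1],None,fx=k,fy=k,interpolation=cv2.INTER_CUBIC))
```

```text
(449, -310.5, 180, 16.3) -> [-0.4838, 0.2781, -0.0033] -0.0003
(449, -310.5, 60, 16.3) -> [-0.4839, 0.278, 0.3967] -0.0003
(449, -310.5, 13, 16.3) -> [-0.4839, 0.278, 0.5534] -0.0003
```

View pics/top1.png

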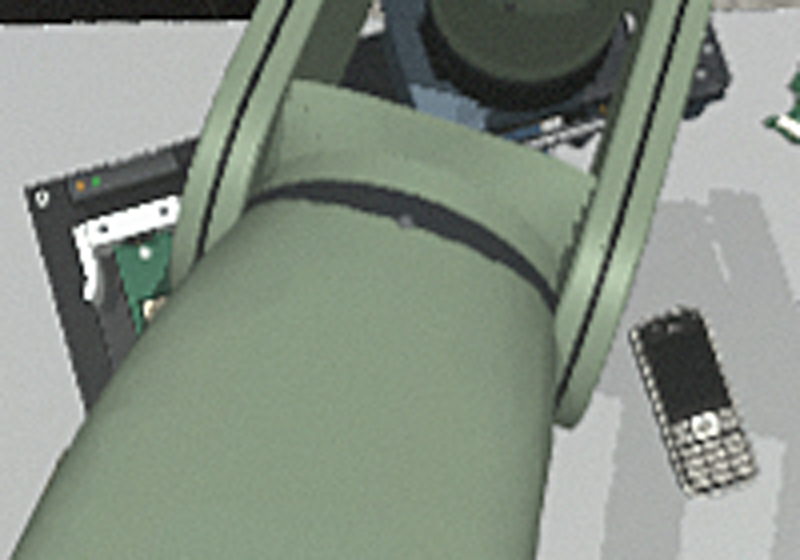

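View pics/scene1.png

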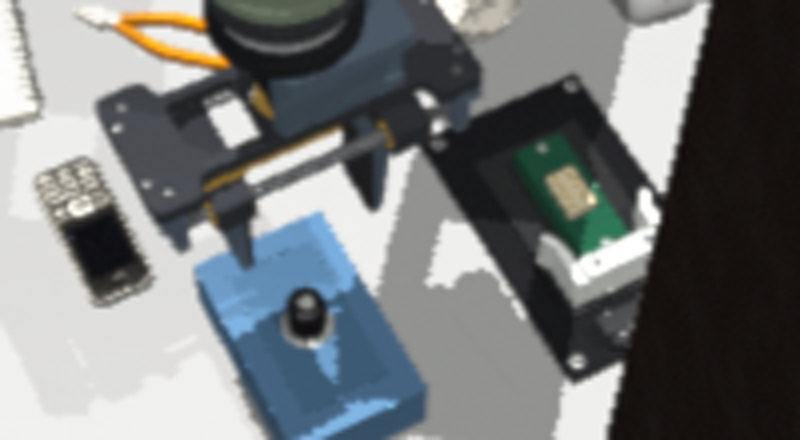

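The cover stands upright on the worktop, with its knob at crop (307,312). The jig is open, with the green bed at (570,195) and the fence at (610,255). The phone is untouched. Next I'll grasp the phone.

Call:
{"api": "step_arm", "payload": {"linear": [[-0.03, 0.02, 0], [-0.09, 0.05, 0], [-0.18, 0.1, 0], [-0.27, 0.16, 0], [-0.36, 0.21, 0], [-0.43, 0.25, 0], [-0.475, 0.273, 0], [-0.484, 0.278, 0.02], [-0.484, 0.278, 0.08], [-0.484, 0.278, 0.18], [-0.484, 0.278, 0.28], [-0.484, 0.278, 0.37], [-0.484, 0.278, 0.44], [-0.484, 0.278, 0.49], [-0.484, 0.278, 0.52], [-0.484, 0.278, 0.54], [-0.484, 0.278, 0.55], [-0.484, 0.278, 0.553], [-0.484, 0.278, 0.553]], "turn": [0, 0, 0, 0, 0, 0, 0, 0, 0, 0, 0, 0, 0, 0, 0, 0, 0, 0, 0]}}

```text
time_s: 12.15
ee_pos: [449.3, -310.7, 13.5]
ee_rot: [180.0, -0.0, 16.2]
force: [-0.1, 0.0, 0.4]
gripper_width: 68.5
gripper_force: 0.0
```

Call:
{"api": "step_arm", "payload": {"linear": [[0, 0, 0], [0, 0, 0], [0, 0, 0], [0, 0, 0], [0, 0, 0], [0, 0, 0]], "turn": [0, 0, 0, 0, 0, 0], "fingers": 1, "force": 40}}

```text
time_s: 12.9
ee_pos: [449.1, -310.6, 13.3]
ee_rot: [180.0, -0.0, 16.2]
force: [-0.7, 0.1, 1.0]
gripper_width: 42.4
gripper_force: 40.0
```

Call:
{"api": "step_arm", "payload": {"linear": [[0, 0, -0.02], [0, 0, -0.06], [0, 0, -0.12], [0, 0, -0.2], [0, 0, -0.28], [0, 0, -0.35], [0, 0, -0.39], [0, 0, -0.4], [0, 0, -0.4]], "turn": [0, 0, 0, 0, 0, 0, 0, 0, 0]}}

```text
time_s: 14.02
ee_pos: [448.8, -310.3, 132.8]
ee_rot: [-180.0, 0.0, 16.2]
force: [-0.0, 0.3, -0.6]
gripper_width: 41.7
gripper_force: 40.0
```

Run:
```python
from h import *
c=cam("top")["color"];d=cam("scene")["color"]
a=cv2.resize(c[185:305,225:325],None,fx=4,fy=4,interpolation=cv2.INTER_CUBIC)
b=cv2.resize(d[180:300,220:320],None,fx=4,fy=4,interpolation=cv2.INTER_CUBIC)
cv2.imwrite("pics/both2.png",np.hstack([a,b]))
print(env.state()["ee_pos"],env.state()["force"],env.state()["gripper_width"])
```

```text
[ 448.64 -310.21  132.32] [ 0.32 -0.03 -1.29] 42.4026704913627
```

View pics/both2.png

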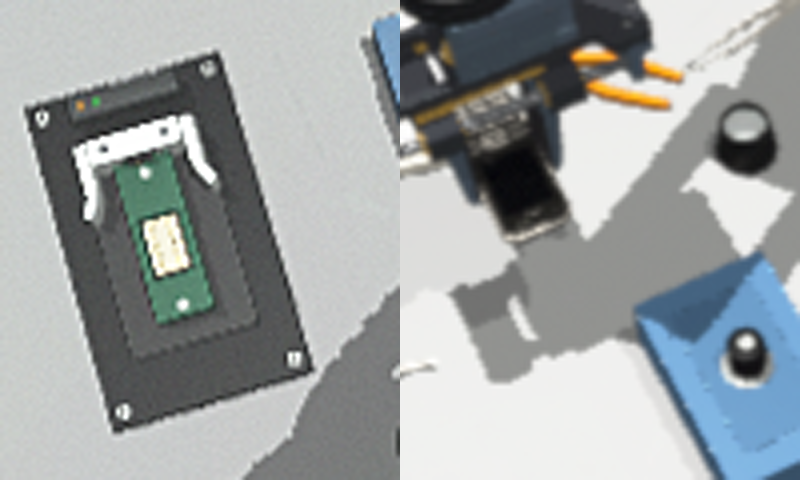

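The left half shows the jig: pins at (166,244), bed screws at (145,173) and (183,304), bed near corners at (160,323) and (214,306), plate corners unchanged. The right half shows the phone held level, with its head's top edge running from about (515,238) to (568,206).

Run:
```python
from h import *
t,s=cam("top"),cam("scene")
T=lambda p:px(p,4,(225,185)); S=lambda p:px(np.array(p)-[400,0],4,(220,180))
J=np.array([[100,60,8],[100,-60,8],[-100,-60,8],[-100,60,8],[-8,0,34],[-50,17,30],[-50,-17,30],
 [100,-60,8],[-100,-60,8]])
q=T([(25,108),(218,52),(313,370),(116,432),(166,244),(160,323),(214,306)])
def W(p,X): c,n=np.cos(p[2]),np.sin(p[2]); return np.c_[X[:,:2]@np.array([[c,n],[-n,c]])+p[:2],X[:,2]]
r=least_squares(lambda p:(proj(t,W(p,J[:7]))-q).ravel(),(503,-7,.28));print(r.x[:2],np.degrees(r.x[2]),r.fun)
qs=px([(632,420),(463,157)],4.4,(230,190))
r2=least_squares(lambda p:np.r_[(proj(t,W(p,J[:7]))-q).ravel(),(proj(s,W(p,J[7:]))-qs).ravel()],(503,-7,.28));print(r2.x[:2],np.degrees(r2.x[2]),r2.fun)
cl=[least_squares(lambda p:(proj(t,[p[0],p[1],30])-T(v)).ravel(),(500,0)).x for v in[(145,173),(183,304)]]
d=cl[0]-cl[1];print("bed screws",cl,np.degrees(np.arctan2(d[1],d[0])))
st=env.state();e=st["ee_pos"];y=np.radians(st["ee_rot"][2])
X=np.array([[53,21.5,-2.3],[53,-21.5,-2.3],[53,0,-2.3],[53,0,-7.8]])
P=W([e[0],e[1],y],np.c_[X[:,:2],X[:,2]+e[2]])
print("pred head px",(proj(s,P)-[220,180])*4+[400,0])
for m in(-4,0,4):print(m,((proj(s,W([e[0],e[1],y],np.array([[53+m,0,e[2]-2.3]])))-[220,180])*4+[400,0]))
```

```text
[503.28  -7.11] 16.080396180343982 [-0.29 -0.07  0.16 -0.62  0.63  0.29 -0.37  0.33 -0.07 -0.11 -0.5   0.14
  0.43 -0.03]
[503.69  -6.68] 16.272204147953207 [-0.59 -0.11 -0.18 -0.82  0.55 -0.01 -0.4   0.19 -0.25 -0.29 -0.61 -0.04
  0.3  -0.25 -0.47 -0.3  -1.05 -0.97]
bed screws [array([537.52,   3.26]), array([461.38, -18.74])] 16.113773595480616
pred head px [[572.98 209.84]
 [503.7  239.34]
 [538.51 224.51]
 [539.74 229.63]]
-4 [[535.77 219.29]]
0 [[538.51 224.51]]
4 [[541.26 229.75]]
```

Run:
```python
from h import *
plan((457.4,-20.3,132.3,16.15),(457.4,-20.3,83.3,16.15))
```

```text
(457.4, -20.3, 132.3, 16.15) -> [0.2973, -0.9202, 0.0011] 0.0001
(457.4, -20.3, 83.3, 16.15) -> [0.2975, -0.92, 0.1644] 0.0001
```

Call:
{"api": "step_arm", "payload": {"linear": [[0.01, -0.03, 0], [0.03, -0.09, 0], [0.06, -0.18, 0], [0.09, -0.28, 0], [0.13, -0.4, 0], [0.17, -0.52, 0], [0.21, -0.64, 0], [0.24, -0.75, 0], [0.27, -0.84, 0], [0.29, -0.9, 0], [0.297, -0.92, 0.01], [0.297, -0.92, 0.04], [0.297, -0.92, 0.08], [0.297, -0.92, 0.12], [0.297, -0.92, 0.15], [0.297, -0.92, 0.163], [0.297, -0.92, 0.163], [0.297, -0.92, 0.163]], "turn": [0, 0, 0, 0, 0, 0, 0, 0, 0, 0, 0, 0, 0, 0, 0, 0, 0, 0]}}

```text
time_s: 16.48
ee_pos: [458.0, -20.7, 84.5]
ee_rot: [180.0, -0.0, 16.2]
force: [0.5, 0.5, -0.7]
gripper_width: 42.5
gripper_force: 40.0
```

Run:
```python
from h import *
s=env.state();print(s["ee_pos"],s["ee_rot"],s["force"])
plan((495.8,-9.2,43.3,16.15))
b=cam("scene")["color"];cv2.imwrite("pics/s3.png",cv2.resize(b[170:290,290:410],None,fx=5,fy=5,interpolation=cv2.INTER_CUBIC))
```

```text
[458.   -20.7   84.52] [179.98  -0.04  16.19] [ 0.45  0.52 -0.75]
(495.8, -9.2, 43.3, 16.15) -> [0.1316, -0.0017, 0.1375] 0.0001
```

View pics/s3.png

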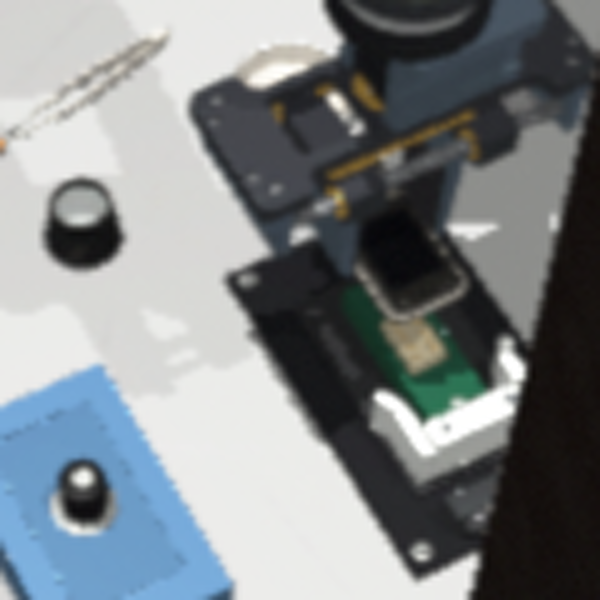

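The phone hangs above the bed, its head at (415,300) lined up with the gap in the fence at (400–520,390). Now the diagonal, starting at 45°.

Call:
{"api": "step_arm", "payload": {"linear": [[0.005, 0, 0.005], [0.018, 0, 0.018], [0.036, 0, 0.036], [0.056, 0, 0.056], [0.074, 0, 0.074], [0.09, 0, 0.09], [0.102, 0, 0.102], [0.112, -0.001, 0.112], [0.12, -0.001, 0.12], [0.124, -0.001, 0.124], [0.124, -0.001, 0.124]], "turn": [0, 0, 0, 0, 0, 0, 0, 0, 0, 0, 0]}}

```text
time_s: 17.9
ee_pos: [493.2, -10.0, 47.1]
ee_rot: [180.0, 0.0, 16.2]
force: [-0.2, 0.2, 0.5]
gripper_width: 42.2
gripper_force: 40.0
```

Call:
{"api": "step_arm", "payload": {"linear": [[0.003, 0, 0.0025], [0.0065, 0, 0.0055], [0.0065, 0, 0.0055]], "turn": [0, 0, 0]}}

```text
time_s: 18.27
ee_pos: [494.6, -9.5, 45.3]
ee_rot: [-180.0, 0.1, 16.2]
force: [-2.8, -1.7, 2.4]
gripper_width: 42.2
gripper_force: 40.0
```

Call:
{"api": "step_arm", "payload": {"linear": [[0.002, 0, 0.003], [0.004, 0, 0.006], [0.004, 0, 0.006]], "turn": [0, 0, 0]}}

```text
time_s: 18.65
ee_pos: [495.7, -9.2, 43.5]
ee_rot: [-180.0, 0.1, 16.2]
force: [-5.3, -2.6, 3.6]
gripper_width: 42.1
gripper_force: 40.0
```

Call:
{"api": "step_arm", "payload": {"linear": [[0.002, 0, 0.003], [0.004, 0, 0.005], [0.004, 0, 0.005]], "turn": [0, 0, 0]}}

```text
time_s: 19.02
ee_pos: [496.0, -9.1, 43.2]
ee_rot: [-180.0, 0.2, 16.2]
force: [-9.8, -2.3, 15.8]
gripper_width: 41.9
gripper_force: 40.0
```

Down is solid, but the force towards the fence could be friction on the bed. I'll back off along the diagonal and come in again with the fence side slightly ahead, to tell the two apart.

Call:
{"api": "step_arm", "payload": {"linear": [[-0.005, 0, -0.006], [-0.01, 0, -0.014], [-0.01, 0, -0.014], [-0.005, 0, -0.012], [0, 0, -0.01], [0.002, 0, -0.009], [0.002, 0, -0.009]], "turn": [0, 0, 0, 0, 0, 0, 0]}}

```text
time_s: 19.9
ee_pos: [496.8, -9.0, 44.6]
ee_rot: [-180.0, 0.2, 16.2]
force: [-5.7, -2.6, 4.7]
gripper_width: 42.2
gripper_force: 40.0
```

Call:
{"api": "step_arm", "payload": {"linear": [[0.002, 0, 0.0005], [0.004, 0, 0.001], [0.004, 0, 0.001]], "turn": [0, 0, 0]}}

```text
time_s: 20.27
ee_pos: [496.8, -8.9, 44.2]
ee_rot: [-180.0, 0.3, 16.2]
force: [-8.9, -4.0, 6.6]
gripper_width: 42.7
gripper_force: 40.0
```

Call:
{"api": "step_arm", "payload": {"linear": [[0.001, 0, 0.003], [0.002, 0, 0.006], [0.003, 0, 0.009], [0.003, 0, 0.009]], "turn": [0, 0, 0, 0]}}

```text
time_s: 20.78
ee_pos: [496.9, -8.9, 43.2]
ee_rot: [-180.0, 0.4, 16.2]
force: [-14.4, -4.8, 22.4]
gripper_width: 42.2
gripper_force: 40.0
```

Run:
```python
from h import *
for _ in range(2):
    s=env.state();print(s["ee_pos"],s["ee_rot"],s["force"],s["torque"]);cam("scene")
```

```text
[496.87  -8.9   43.2 ] [-179.98    0.39   16.23] [-14.39  -4.77  22.41] [-0.87  2.26 -0.07]
[496.85  -8.91  43.2 ] [-179.98    0.38   16.23] [-13.69  -4.75  22.27] [-0.91  2.25 -0.13]
```

Call:
{"api": "step_arm", "payload": {"linear": [[-0.001, 0, 0.001], [-0.002, 0, 0.002], [-0.002, 0, 0.002]], "turn": [0, 0, 0]}}

```text
time_s: 21.25
ee_pos: [496.8, -8.9, 43.2]
ee_rot: [-180.0, 0.3, 16.2]
force: [-13.5, -4.0, 26.4]
gripper_width: 41.7
gripper_force: 40.0
```

Run:
```python
from h import *
for _ in range(2):
    s=env.state();print(s["ee_pos"],s["ee_rot"],s["force"],s["torque"]);cam("scene")
```

```text
[496.83  -8.91  43.16] [-179.99    0.3    16.22] [-13.48  -4.04  26.37] [-0.65  2.35 -0.07]
[496.86  -8.9   43.16] [-179.99    0.3    16.22] [-13.08  -4.17  26.04] [-0.72  2.37 -0.09]
```

Run:
```python
from h import *
b=cam("scene")["color"];cv2.imwrite("pics/s4.png",cv2.resize(b[180:340,200:410],None,fx=3.5,fy=3.5,interpolation=cv2.INTER_CUBIC))
```

```text
(no output)
```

View pics/s4.png

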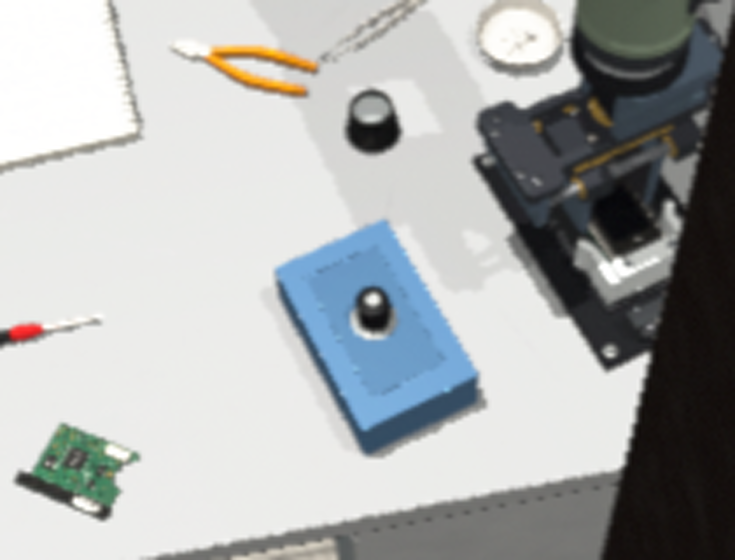

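The phone (crop 630,215) sits between the cheeks against the fence. The cover stands upright at (375,310), and the loupe, driver and board are where they were. Handing in.

```bash
python3 -c "
from workcell import env
print(env.job_done())"
```

```text
the job is handed in; nothing more can be done
None
```

I handed the job in at about 21 s, with no verdict returned: the cover stands upright on the worktop, and the phone is held pressed in the jig at about 26 N down and 14 N towards the fence; the first diagonal push stopped about 0.8 mm short of the fence, so I backed off and pushed again.

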